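# Shift the root slicer's lift-gate lever from park to work

### The arm

A 7-joint arm with a two-finger parallel gripper is mounted at the origin on the work surface. World frame = base frame: x ahead of the robot, y to its left, z up, the work surface at z = 0. Lengths are in m, angles in rad, forces in N, time in s.
With the tool pointing down it reaches from about 0.425 to 0.925 m from the base axis. Payload 6.8 kg.
Tool frame: the origin (TCP) lies midway between the tips of the shut fingers; the grasp point (between the pads) lies 19 mm behind it; z points along the fingers, y is the direction in which the jaws open and shut (so a half turn about z gives the same grasp; the last joint's range is limited). The gripper opens to 85 mm and grips with 20 to 120 N. Pads are 22 mm wide; open, the fingers measure 114 mm over their backs; the gripper's body (76 mm by 85 mm) begins 54 mm behind the grasp point. The pads swing forward as they close: fully open they stand 13 mm farther back than shut.
Start: joints at [-0.108, 0.477, 0.022, 1.555, -0.011, 1.109, -0.083], TCP at [0.675, 0, 0.231] pointing down, gripper open.
Joint ranges: [-2.96, 2.96], [-0.34, 2.1], [-1.41, 1.46], [0.24, 2.44], [-1.37, 4.51], [0.17, 1.92], [-2.96, 2.96]. Speed limits (rad/s): [2.39, 2.39, 3.14, 3.14, 3.14, 3.14, 3.14].

### API

Orientations are given as a rotation vector (axis times angle).
In Python, from bench import r, imaging gives the robot as it stands.
- The arm moves only by the tool jog_arm, never from a script. Its argument "rows" is a list of rows, each an object with "delta_rot": the turn, a rotation vector about the tool's x, y, z in degrees, a list of three; "xyz": the shift along the tool's x, y, z in cm, a list of three; "fingers": the closure, from 0 (fully open) to 1 (shut). A call has exactly 5 rows; each row is the pose to reach, as a shift and turn from the pose measured when the call began, along the tool's axes at that moment; what a row does not reach only later rows make up. A row lasts 1/12 s, in which the tool goes at most 41.7 mm and 7.16 degrees, less where a joint would pass 70% of its speed; a pose out of reach is approached as far as the arm can. A call with a gripper value outside its range is refused whole. The fingers move at their own pace and stop on an object; "grip_force" is the grip in N (left out, the last holds). Time passes only in rows, so rows that repeat a pose let the fingers close, or fill a call up. It gives the time, the measured TCP pose, the force and the opening at its end, in the units of the state.
- r.get_obs(): the state, without advancing time (a new reading comes with each control period).
- imaging.grab_frame(name): name is "scene" or "side" or "wrist"; returns the picture (400x640x3 uint8, blue, green, red); there is no depth.
- imaging.camera_info(name): a dict with "camera_matrix" (3x3 intrinsics, pixels), "k1" (the pictures are not rectified: a ray, as slopes to the right and down, at radius r is drawn at 1 + k1 r^2 times it, then the intrinsics apply), "xyz" and "attitude" of the camera in the world. Camera axes: x right, y down, z forward; pixel columns grow to the right and rows downward; lengths in m; the calibration is good to about 2 mm. A picture is of the moment at which its call begins: read the wrist's pose just before it. camera_info takes no time and is no camera call; for the wrist camera it gives the pose at the moment of the call.
- r.hand_in(): hands the job in, once; it reports no verdict.
Trained networks look in the newest picture that a camera, given by its name, has taken for a name from the list of things; names that differ only in an ending like _2 or _b are one class to them, and where a whole thing is asked for, a point or a joint stands for the part that bears it (a point fixed in the world has none). Each returns a list of dicts, best first, with "conf" (0 to 1); they miss things now and then, are a little off and sometimes report something else, mostly with a low value. They report only what shows in the picture. A call takes as long as a camera call.
- imaging.find_in(camera, query): "position" ([column, row] in pixels, amid what is visible of it).
- imaging.cut_out(camera, query): "region" (400x640 bool, what is visible of it) and "position" ([column, row] in pixels, amid what is visible of it).
- imaging.tip_of(camera, query): "position" ([column, row] in pixels: a listed point, or the origin of a listed thing).
The state is a dict: "clock": time; "joints": joint angles; "qvel": joint speeds; "tau": joint torques, N m; "tcp_pos": TCP position; "orientation": TCP orientation; "contact_force": force on the tool from outside, world axes, zero at the start; "moment": the same for the moment, N m; "grip_width": finger opening in m.
Only numpy, scipy, OpenCV 4.12 (cv2) and the standard library are available. Lean on these libraries where they do the work, as an engineer would, in place of code of your own. Each camera call takes 0.05 s, during which the arm holds its last target.

### The job

Put the bench root slicer into its working position: lift the lever's latch bar out of the near left notch, take the lever through the gate to the other lane and leave it in the far right notch, with the bar dropped fully home and the lever let go. The cross passage of the gate is inside the housing and has to be felt for. Leave the other things on the bench where they are.

Things in the scene. Friction and masses are not known exactly. Their poses are not given: they have to be found in the camera images.
- machine: Bench root slicer, bolted down: white drive housing, 250 x 250 mm, 140 mm high, black dust dome in its top; an aluminium cutter drum 0.17 to 0.28 m to its right (-y), up to 225 mm high. Origin on the bench under the housing's middle; x axis along the two lanes from the near (robot) end to the far end, y to the left, z up.
- pivot (a point): Point inside the housing about which the lever swings, on the machine's z axis, 30 mm above the bench. Knob centre in the machine frame: x = (0.225 + lift) cos(roll) sin(pitch), y = -(0.225 + lift) sin(roll), z = 0.030 + (0.225 + lift) cos(roll) cos(pitch).
- knob (a point): Centre of the black ball knob, 44 mm diameter, on top of the lever, 225 mm from the pivot when the lever is down. Below it a bare steel stem, 12 mm thick. The point's z axis is the lever's own axis, along which it lifts.
- latch_bar (a point): Middle of the steel latch bar, 12 mm thick and 130 mm long, fixed crosswise (along machine y) on the lever 75 mm below the knob's centre. In the left lane its left end lies over the left rail, in the right lane its right end over the right rail.
- work_notch (a point): Floor of the far right notch. Two steel rails run along x on the housing top, their middles 84 mm left and right of the centre, 28 mm thick, each with a near and a far notch about 20 mm wide: rail tops 167 mm above the bench, notch floors 150 mm.
- upright_knob (a point): Where the knob's centre would be with the lever upright and down. The hidden cross passage differs from start to start: its middle lies within 0.165 rad of pitch (40 mm at the knob) of here along the lanes. It is free over about 0.035 rad of pitch (8 mm at the knob), and the round stem can slip in from a few mm beside it.
- lever_pitch (a joint): Swing of the lever along the lanes, rad, about machine y through the pivot: negative near, positive far (away from the robot). Near notches at -0.28, far notches at +0.28; stops at 0.29 either way. Light friction, stays where left.
- lever_roll (a joint): Swing across the lanes, rad: negative left, positive right. Left lane about -0.21, right lane about +0.21; stops at 0.22 either way. A steel web inside the housing keeps the lever in its lane: pushed towards the other lane it stops hard after about 0.03 rad (7 mm at the knob), except at the cross passage, where it goes over freely. Light friction, stays where left.
- lever_lift (a joint): Lift along the lever's own axis, m: 0 down, 0.026 upper stop. A spring and its weight (together 4 to 9 N) press it down. In a notch it must be raised 0.016 or more before the bar clears the rail; keep it raised (about 0.02) while crossing. Between notches the bar can ride on the rail's top. Over a notch it drops in when let down.
- work_home (a point): Where the knob's centre is when the lever is fully home in the far right notch (a fixed point of the machine).
- park_home (a point): Where the knob's centre is when the lever is in the near left notch, where it starts (a fixed point of the machine).
- jar: Brown glass jar with wooden cap, 68 mm diameter, 100 mm high, stands left of the housing; origin at the centre of its underside. Leave alone.
- brush: Cleaning brush, 180 mm long, lies on the bench just beyond the housing; origin under its middle. Leave alone.
- mortar: White ceramic mortar bowl, 110 mm across, 75 mm high; origin under its centre. Leave alone.
- tin: Plain metal tin, 70 mm diameter, 90 mm high; origin under its centre. Leave alone.
- scoop: Spoon-shaped scoop, 170 mm long, lying on the right of the bench; origin under its middle. Leave alone.
- tray: Open wooden tray, 160 x 120 x 30 mm, on the right; origin under its centre. Leave alone.
- dish: Flat steel dish, 100 mm across, 18 mm high, on the left near the robot; origin under its centre. Leave alone.

How it is judged:
By the outcome, as a careful person would: the job done as asked, in the order asked, and still so for the second after the job is handed in, with the robot touching nothing.
It also fails if it takes over 64 s, if anything falls off the work surface, if the arm or the gripper's body presses on something with over 40 N, if the wrist force passes 120 N, or if a joint passes its speed limit or range.

## Working session

There is one attempt and no reset: what is moved stays moved. The work goes in short steps, Python scripts to look and compute and a tool call to move; the robot and the scene stay as the last step left them, time stands still between calls to the robot, and variables do not carry over. Pictures are saved under pics/ and viewed, and the job is handed in when it is done.

Besides the shell and the picture viewer there is one more tool, called as name(argument=value, ...), one argument or row to a line, values as JSON. jog_arm: Moves the arm, as the interface text tells. Its arguments: {"type":"object","properties":{"rows":{"type":"array","items":{"type":"object","properties":{"delta_rot":{"type":"array","items":{"type":"number"}},"xyz":{"type":"array","items":{"type":"number"}},"fingers":{"type":"number"}}}},"grip_force":{"type":"number"}},"required":["rows"]}

```bash
ls; mkdir -p pics
python3 - <<'E'
from bench import r, imaging
import cv2
o=r.get_obs(); print({k:o[k] for k in ('clock','tcp_pos','orientation','contact_force','moment','grip_width')})
for c in ('scene','side'):
    im=imaging.grab_frame(c); cv2.imwrite(f'pics/{c}0.png',im); print(c,imaging.camera_info(c))
    for q in ('knob','pivot','latch_bar','work_notch','machine','park_home','work_home','upright_knob'):
        try: print(c,q,[(d['position'],round(d['conf'],2)) for d in imaging.tip_of(c,q)][:3])
        except Exception as e: print(q,e)
print(r.get_obs()['clock'])
E
```

```text
pics
{'clock': 0.0, 'tcp_pos': array([ 6.74418424e-01, -1.67715264e-05,  2.30315952e-01]), 'orientation': array([-2.22060401e+00, -2.22054573e+00,  2.16581870e-03]), 'contact_force': array([-0.48314326,  0.40979395,  0.05891708]), 'moment': array([-0.01296429,  0.07634697, -0.02498   ]), 'grip_width': 0.08519087850157228}
scene {'camera_matrix': array([[494.04878699,   0.        , 320.55012308],
       [  0.        , 494.04878699, 205.00448304],
       [  0.        ,   0.        ,   1.        ]]), 'k1': -0.08601615371875904, 'xyz': array([1.26643351, 0.94679506, 1.02302932]), 'attitude': array([-0.85040847, -2.42478598,  1.24980512])}
scene knob [([343.3, 185.6], 0.65)]
scene pivot []
scene latch_bar [([334.3, 205.7], 0.98), ([291.9, 190.0], 0.19)]
scene work_notch [([289.5, 207.7], 0.73), ([291.7, 189.4], 0.26)]
scene machine [([323.6, 251.7], 0.7)]
scene park_home []
scene work_home [([433.3, 272.4], 0.35)]
scene upright_knob [([317.5, 180.1], 0.76), ([281.9, 281.9], 0.49)]
side {'camera_matrix': array([[375.68975644,   0.        , 320.87787351],
       [  0.        , 375.68975644, 192.97598109],
       [  0.        ,   0.        ,   1.        ]]), 'k1': -0.0578479120540903, 'xyz': array([-0.05206445, -0.64605259,  1.00205067]), 'attitude': array([-2.22016128,  0.81210914, -0.37436424])}
side knob [([303.7, 174.9], 0.69), ([350.7, 168.6], 0.45)]
side pivot []
side latch_bar [([311.1, 190.8], 0.83), ([325.9, 165.7], 0.6), ([280.3, 191.9], 0.2)]
side work_notch [([353.6, 200.1], 0.61)]
side machine [([326.4, 224.8], 0.81), ([429.5, 321.1], 0.26)]
side park_home [([307.5, 172.3], 0.75)]
side work_home [([349.7, 168.3], 0.82)]
side upright_knob [([326.8, 165.2], 0.56)]
0.9
```

View pics/scene0.png

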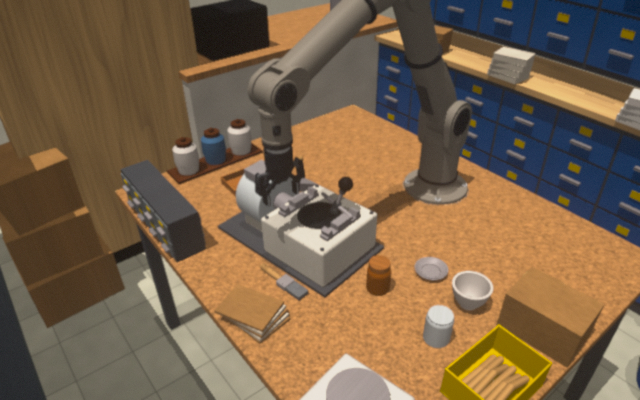

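View pics/side0.png

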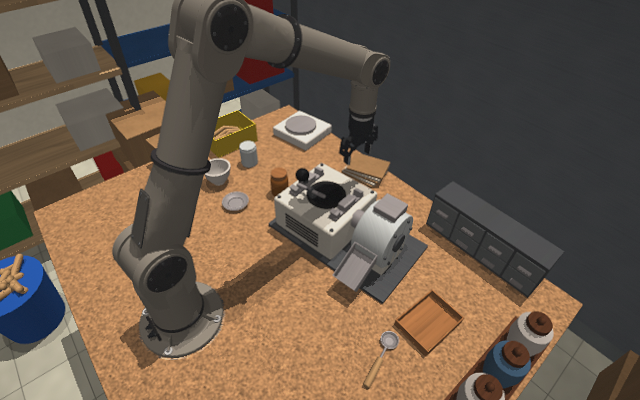

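```bash
cat > h.py <<'E'
import numpy as np, cv2
from scipy.spatial.transform import Rotation as R
from scipy.optimize import least_squares
def proj(P,ci):
    p=R.from_rotvec(ci['attitude']).inv().apply(np.atleast_2d(P)-ci['xyz'])
    s=p[:,:2]/p[:,2:]; s=s*(1+ci['k1']*(s**2).sum(1,keepdims=True))
    K=ci['camera_matrix']; return s@K[:2,:2].T+K[:2,2]
def knobm(pitch,roll,lift=0):
    l=.225+lift; return np.array([l*np.cos(roll)*np.sin(pitch),-l*np.sin(roll),.03+l*np.cos(roll)*np.cos(pitch)])
def barm(pitch,roll,lift=0):
    k=knobm(pitch,roll,lift);p=np.array([0,0,.03]); return p+(k-p)*(.15+lift)/(.225+lift)
def m2w(P,m):
    x,y,a=m; P=np.atleast_2d(P); c,s=np.cos(a),np.sin(a)
    return np.c_[x+c*P[:,0]-s*P[:,1], y+s*P[:,0]+c*P[:,1], P[:,2]]
E
python3 - <<'E'
import cv2
a=cv2.imread('pics/scene0.png')[160:300,210:400]; b=cv2.imread('pics/side0.png')[150:290,250:440]
cv2.imwrite('pics/zs.png',cv2.resize(a,None,fx=4,fy=4,interpolation=2)); cv2.imwrite('pics/zd.png',cv2.resize(b,None,fx=4,fy=4,interpolation=2))
E
```

```text
(no output)
```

View pics/zs.png

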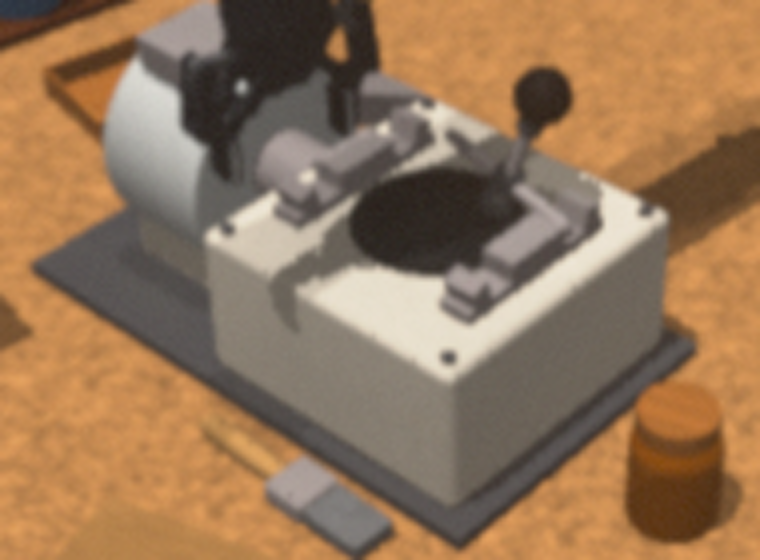

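View pics/zd.png

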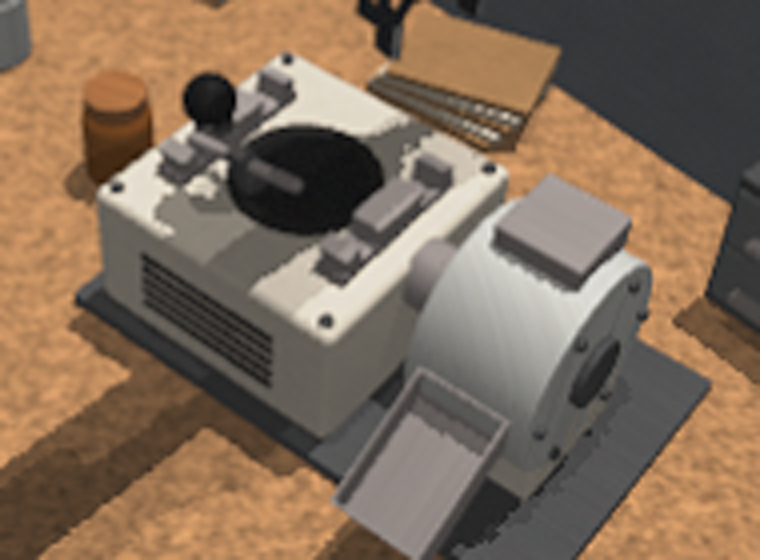

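Run:
```python
from h import *
from bench import imaging
S=imaging.camera_info('scene'); D=imaging.camera_info('side')
sc=lambda p,o:np.array(o)+(np.array(p)+.5)/4-.5
oS=(210,160);oD=(250,150)
obs=[]
for cam,o,lst in ((S,oS,[((-1,1),(646,210)),((1,1),(448,357)),((1,-1),(228,229))]),(D,oD,[((-1,1),(117,187)),((-1,-1),(326,321)),((1,-1),(488,169)),((1,1),(287,59))])):
    for s,p in lst: obs.append((cam,s,sc(p,o)))
kn=[(S,sc((543,97),oS)),(D,sc((210,101),oD))]
def f(v):
    e=[]
    for cam,s,p in obs: e+=list(proj(m2w([s[0]*v[3],s[1]*v[3],.141],v[:3]),cam)[0]-p)
    for cam,p in kn: e+=list(proj(m2w(knobm(-.28,-.21),v[:3]),cam)[0]-p)
    return e
s=least_squares(f,[.68,-.07,0,.11]); print(s.x,np.round(s.fun,1))
m=s.x[:3]
# knob alone triangulated
t=least_squares(lambda P:np.concatenate([proj(P,c)[0]-p for c,p in kn]),[.6,0,.24]); print('knob tri',t.x,t.fun,m2w(knobm(-.28,-.21),m))
np.save('m.npy',m)
print('work',m2w(knobm(.28,.21),m),'bar',m2w(barm(-.28,-.21),m),'axis deg',np.degrees(m[2]))
```

```text
[0.55693444 0.01145434 0.16914865 0.10968854] [-0.2  0.3  0.   0.   0.1  0.1 -0.4  0.3 -0.3  0.   0.   0.1 -0.3  0.2
 -0.7 -0.3  0.1 -0.6]
knob tri [0.48755586 0.04775264 0.23980547] [-0.27603864  0.00763343 -0.29637064 -0.00803016] [[0.48909249 0.04745081 0.24148693]]
work [[ 0.6247764  -0.02454213  0.24148693]] bar [[0.51170647 0.03545199 0.17099129]] axis deg 9.69150347263912
```

jog_arm(
  rows=[
    {"xyz":[0,-2,-4],"delta_rot":[0,0,7],"fingers":0},
    {"xyz":[1,-5,-7],"delta_rot":[0,0,14],"fingers":0},
    {"xyz":[2,-8.5,-9],"delta_rot":[0,0,21],"fingers":0},
    {"xyz":[3,-12,-10],"delta_rot":[0,0,28],"fingers":0},
    {"xyz":[4,-15.5,-10],"delta_rot":[0,0,35],"fingers":0},
  ],
  grip_force=60,
)

```text
clock: 1.32
tcp_pos: [0.5198, 0.0406, 0.3344]
orientation: [2.79, 1.441, 0.009]
contact_force: [-0.9, 1.1, 1.4]
grip_width: 0.0851
```

```bash
cat >> h.py <<'E'
def rows(obs,tcp_w,Rt_w,n=5):
    """straight plan from measured pose to target: final shift cm & rot deg in tool axes"""
    R0=R.from_rotvec(obs['orientation'])
    d=R0.inv().apply(np.asarray(tcp_w)-obs['tcp_pos'])*100
    w=np.degrees((R0.inv()*Rt_w).as_rotvec())
    return np.round(d,2),np.round(w,1)
def toolR(m,rollt=0,pitcht=0):
    """tool x=machine x, y=-machine y, z down; tilted like the lever"""
    B=R.from_euler('z',m[2])*R.from_euler('x',np.pi)
    # lever axis: rotate about machine y by pitch, then roll about x
    L=R.from_euler('y',pitcht)*R.from_euler('x',rollt)
    return R.from_euler('z',m[2])*L*R.from_euler('x',np.pi)
E
python3 - <<'E'
from h import *
from bench import r
m=np.load('m.npy');o=r.get_obs(); print(o['clock'],o['tcp_pos'],o['joints'],o['qvel'].max())
k=np.array([.4883,.0475,.2410])
for p,q in ((0,0),(.21,0)):
  T=toolR(m,p,0); print(T.as_matrix().round(2)); ax=T.apply([0,0,1]); print(ax, rows(o,k+ax*.022-ax*.08,T))
# lever axis check
print((m2w(knobm(-.28,-.21),m)-m2w([0,0,.03],m))/.225, toolR(m,-.21,-.28).apply([0,0,-1]), toolR(m,.21,-.28).apply([0,0,-1]))
E
```

```text
1.3167 [0.51980071 0.04057965 0.33442578] [-0.28031094  0.13038806  0.09267668  1.7936709  -0.01324133  1.21256098
 -0.80110471] 0.9277098060404037
[[ 0.99  0.17  0.  ]
 [ 0.17 -0.99 -0.  ]
 [-0.    0.   -1.  ]]
[ 2.06160968e-17 -1.20716918e-16 -1.00000000e+00] (array([-1.27, -2.98,  3.53]), array([ 0.1, -0.3, 44.9]))
[[ 0.99  0.16 -0.04]
 [ 0.17 -0.96  0.21]
 [ 0.   -0.21 -0.98]]
[-0.03509281  0.20548485 -0.97803091] (array([-2.13, -2.13,  3.65]), array([11.5,  4.4, 44.8]))
[[-0.3015198   0.15998432  0.93994193]] [-0.3015198   0.15998432  0.93994193] [-0.23133418 -0.25098539  0.93994193]
```

Run:
```python
from h import *
from bench import r
m=np.load('m.npy');o=r.get_obs()
k=np.array([.4883,.0475,.2410])
T=toolR(m,-.21,0); ax=T.apply([0,0,1]); print(rows(o,k+ax*.022-ax*.075,T))
```

```text
(array([-0.5 , -3.77,  4.14]), array([-11.3,  -5. ,  44.7]))
```

jog_arm(
  rows=[
    {"xyz":[-0.1,-0.8,0],"delta_rot":[-1.6,-0.7,6.4],"fingers":0},
    {"xyz":[-0.2,-1.5,0],"delta_rot":[-3.2,-1.4,12.8],"fingers":0},
    {"xyz":[-0.3,-2.3,0],"delta_rot":[-4.8,-2.1,19.2],"fingers":0},
    {"xyz":[-0.4,-3,0.5],"delta_rot":[-6.4,-2.8,25.6],"fingers":0},
    {"xyz":[-0.5,-3.8,1],"delta_rot":[-8,-3.5,32],"fingers":0},
  ],
)

```text
clock: 1.73
tcp_pos: [0.4858, 0.0586, 0.3249]
orientation: [2.934, 0.576, 0.026]
contact_force: [0.4, 0.2, -0.1]
grip_width: 0.0853
```

Run:
```python
from h import *
from bench import r
m=np.load('m.npy');o=r.get_obs()
k=np.array([.4883,.0475,.2410])
T=toolR(m,-.21,0); ax=T.apply([0,0,1]); print(rows(o,k+ax*.022-ax*.075,T))
```

```text
(array([ 0.09, -0.44,  3.17]), array([-3.3, -1.6, 12.4]))
```

jog_arm(
  rows=[
    {"xyz":[0,-0.2,0],"delta_rot":[-1.6,-0.8,6.2],"fingers":0},
    {"xyz":[0.1,-0.4,1],"delta_rot":[-3.3,-1.6,12.4],"fingers":0},
    {"xyz":[0.1,-0.4,2.5],"delta_rot":[-3.3,-1.6,12.4],"fingers":0},
    {"xyz":[0.1,-0.4,3.1],"delta_rot":[-3.3,-1.6,12.4],"fingers":0},
    {"xyz":[0.1,-0.4,3.1],"delta_rot":[-3.3,-1.6,12.4],"fingers":0},
  ],
)

```text
clock: 2.15
tcp_pos: [0.4858, 0.0576, 0.2924]
orientation: [2.92, 0.248, 0.022]
contact_force: [0.1, 0.5, -0.3]
grip_width: 0.085
```

Run:
```python
from h import *
from bench import r,imaging
m=np.load('m.npy');o=r.get_obs()
k=np.array([.4883,.0475,.2410])
T=toolR(m,-.21,0); ax=T.apply([0,0,1]); print(o['tcp_pos'],rows(o,k+ax*.022,T))
ci=imaging.camera_info('wrist'); im=imaging.grab_frame('wrist'); 
p=proj(k,ci)[0]; print(p, [(d['position'],d['conf']) for d in imaging.find_in('wrist','knob')])
cv2.circle(im,tuple(int(v) for v in p),5,(0,0,255),1); cv2.imwrite('pics/w1.png',im)
S=imaging.grab_frame('side'); cv2.imwrite('pics/d1.png',cv2.resize(S[110:260,220:410],None,fx=4,fy=4))
```

```text
[0.48577668 0.05755708 0.29238086] (array([ 0.1 , -0.07,  7.44]), array([0.1, 0.2, 0. ]))
[318.33409919 219.65819628] [([309.1, 196.5], 0.72), ([398.0, 115.8], 0.16)]
```

View pics/w1.png

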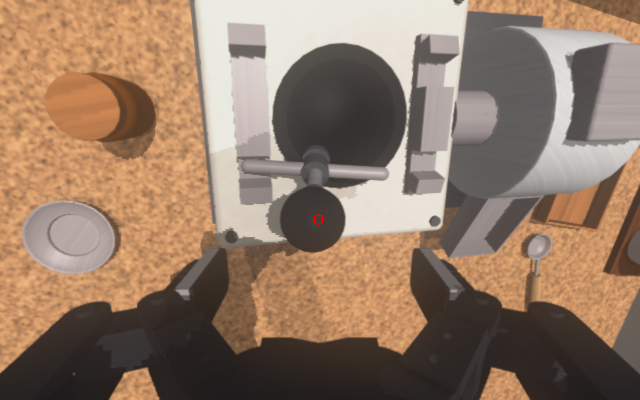

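View pics/d1.png

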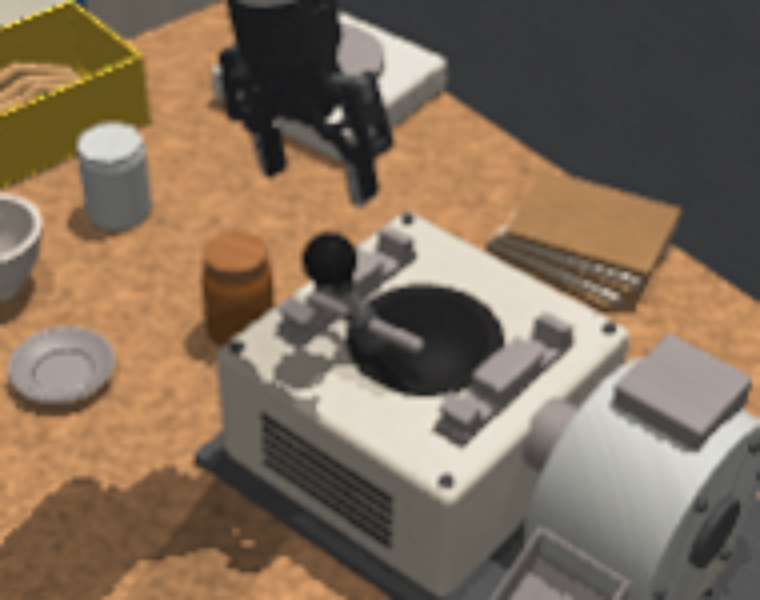

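jog_arm(
  rows=[
    {"xyz":[0.1,-0.3,2],"delta_rot":[0,0,0],"fingers":0},
    {"xyz":[0.1,-0.3,4],"delta_rot":[0,0,0],"fingers":0},
    {"xyz":[0.1,-0.3,6],"delta_rot":[0,0,0],"fingers":0},
    {"xyz":[0.1,-0.3,7.4],"delta_rot":[0,0,0],"fingers":0},
    {"xyz":[0.1,-0.3,7.4],"delta_rot":[0,0,0],"fingers":0},
  ],
)

```text
clock: 2.72
tcp_pos: [0.4889, 0.0445, 0.2197]
orientation: [2.921, 0.246, 0.022]
contact_force: [-0.6, -0.1, -0.5]
grip_width: 0.0851
```

jog_arm(
  rows=[
    {"xyz":[0,0,0],"delta_rot":[0,0,0],"fingers":0.3},
    {"xyz":[0,0,0],"delta_rot":[0,0,0],"fingers":0.35},
    {"xyz":[0,0,0],"delta_rot":[0,0,0],"fingers":0.4},
    {"xyz":[0,0,0],"delta_rot":[0,0,0],"fingers":0.43},
    {"xyz":[0,0,0],"delta_rot":[0,0,0],"fingers":0.43},
  ],
  grip_force=30,
)

```text
clock: 3.13
tcp_pos: [0.4894, 0.045, 0.2204]
orientation: [2.921, 0.246, 0.024]
contact_force: [0.6, 0.4, 0.0]
grip_width: 0.0487
```

Run:
```python
from h import *
from bench import r,imaging
m=np.load('m.npy');o=r.get_obs()
print(o['tcp_pos'],o['contact_force'],o['grip_width'])
im=imaging.grab_frame('wrist'); cv2.imwrite('pics/w2.png',im)
S=imaging.grab_frame('side'); cv2.imwrite('pics/d2.png',cv2.resize(S[110:260,220:410],None,fx=4,fy=4))
S=imaging.grab_frame('scene'); cv2.imwrite('pics/s2.png',cv2.resize(S[130:260,260:430],None,fx=4,fy=4))
```

```text
[0.48940766 0.04504233 0.22044687] [0.56834391 0.44077697 0.04022277] 0.048681776341858246
```

View pics/w2.png

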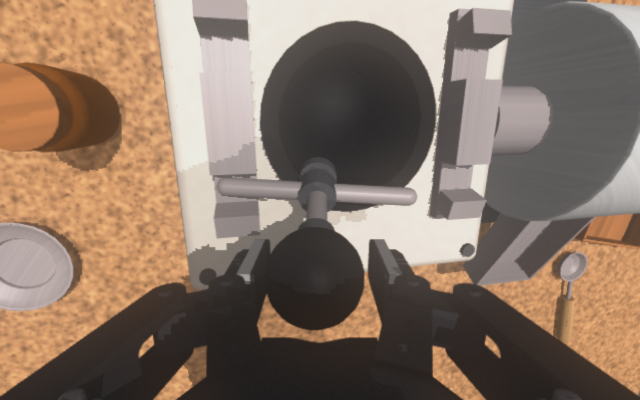

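View pics/s2.png

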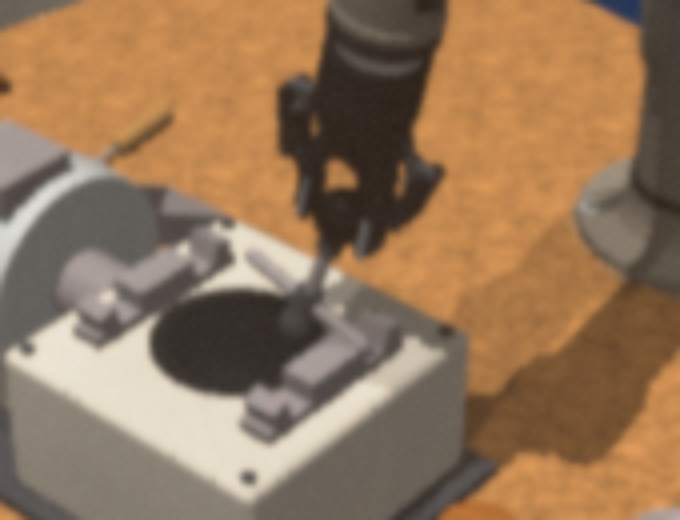

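jog_arm(
  rows=[
    {"xyz":[0,0,0],"delta_rot":[0,0,0],"fingers":0.5},
    {"xyz":[0,0,0],"delta_rot":[0,0,0],"fingers":0.6},
    {"xyz":[0,0,0],"delta_rot":[0,0,0],"fingers":0.7},
    {"xyz":[0,0,0],"delta_rot":[0,0,0],"fingers":0.7},
    {"xyz":[0,0,0],"delta_rot":[0,0,0],"fingers":0.7},
  ],
  grip_force=60,
)

```text
clock: 3.7
tcp_pos: [0.4893, 0.0452, 0.2204]
orientation: [2.921, 0.246, 0.024]
contact_force: [-2.7, 3.3, 5.9]
grip_width: 0.0417
```

```bash
cat >> h.py <<'E'
import os
def est(o,m):
    """lever state (pitch,roll,lift) from the tool, knob = tcp + off in tool frame"""
    off=np.load('off.npy'); R0=R.from_rotvec(o['orientation'])
    k=o['tcp_pos']+R0.apply(off)
    a=-m[2];d=k-np.array([m[0],m[1],.03]);v=np.array([np.cos(a)*d[0]-np.sin(a)*d[1],np.sin(a)*d[0]+np.cos(a)*d[1],d[2]])
    L=np.linalg.norm(v); return np.arctan2(v[0],v[2]),-np.arcsin(v[1]/L),L-.225
def plan(o,m,pitch,roll,lift,tr=None,tp=0.):
    off=np.load('off.npy'); T=toolR(m,roll if tr is None else tr,tp)
    k=m2w(knobm(pitch,roll,lift),m)[0]
    return rows(o,k-T.apply(off),T)
def rep(m):
    from bench import r
    o=r.get_obs(); f=R.from_euler('z',-m[2]).apply(o['contact_force'])
    print('t %.2f'%o['clock'],'p,r,l',np.round(est(o,m),3),'Fmach',f.round(1),'M',o['moment'].round(2),'w',round(o['grip_width'],4)); return o
E
python3 - <<'E'
from h import *
from bench import r
m=np.load('m.npy');o=r.get_obs()
R0=R.from_rotvec(o['orientation']); k=m2w(knobm(-.28,-.21),m)[0]
off=R0.inv().apply(k-o['tcp_pos']); print('off',off); np.save('off.npy',off)
rep(m)
for l in (.01,.021): print(plan(o,m,-.28,-.21,l,tr=-.21))
E
```

```text
off [ 0.00016861  0.00218895 -0.02113557]
t 3.70 p,r,l [-0.28 -0.21  0.  ] Fmach [-2.1  3.7  5.9] M [ 0.43  0.44 -0.1 ] w 0.0417
(array([-0.27, -0.01, -0.96]), array([ 0. ,  0.1, -0. ]))
(array([-0.57, -0.02, -2.02]), array([ 0. ,  0.1, -0. ]))
```

jog_arm(
  rows=[
    {"xyz":[0,0,0],"delta_rot":[0,0,0],"fingers":0.4},
    {"xyz":[0,0,0],"delta_rot":[0,0,0],"fingers":0.4},
    {"xyz":[0,0.1,0.5],"delta_rot":[0,0,0],"fingers":0.4},
    {"xyz":[0,0.1,0.5],"delta_rot":[0,0,0],"fingers":0.6},
    {"xyz":[0,0.1,0.5],"delta_rot":[0,0,0],"fingers":0.7},
  ],
  grip_force=60,
)

```text
clock: 4.12
tcp_pos: [0.4894, 0.0429, 0.2151]
orientation: [2.921, 0.246, 0.022]
contact_force: [0.5, -0.2, -2.7]
grip_width: 0.0416
```

jog_arm(
  rows=[
    {"xyz":[0,0,0],"delta_rot":[0,0,0],"fingers":0.7},
    {"xyz":[0,0,0],"delta_rot":[0,0,0],"fingers":0.7},
    {"xyz":[0,0,0],"delta_rot":[0,0,0],"fingers":0.7},
    {"xyz":[0,0,0],"delta_rot":[0,0,0],"fingers":0.7},
    {"xyz":[0,0,0],"delta_rot":[0,0,0],"fingers":0.7},
  ],
  grip_force=60,
)

```text
clock: 4.53
tcp_pos: [0.4894, 0.0429, 0.2151]
orientation: [2.921, 0.246, 0.022]
contact_force: [0.2, 0.8, -0.8]
grip_width: 0.0417
```

Run:
```python
from h import *
from bench import r
m=np.load('m.npy');o=rep(m)
R0=R.from_rotvec(o['orientation']); k=m2w(knobm(-.28,-.21),m)[0]
off=R0.inv().apply(k-o['tcp_pos']); print('off',off); np.save('off.npy',off)
for l in (.01,.021): print(plan(o,m,-.28,-.21,l,tr=-.21))
```

```text
t 4.53 p,r,l [-0.288 -0.205 -0.005] Fmach [ 0.3  0.7 -0.8] M [ 0.4  -0.04 -0.03] w 0.0417
off [ 0.00042847  0.00109298 -0.02674202]
(array([-0.27, -0.01, -0.96]), array([ 0. ,  0.2, -0. ]))
(array([-0.57, -0.02, -2.02]), array([ 0. ,  0.2, -0. ]))
```

jog_arm(
  rows=[
    {"xyz":[-0.15,0,-0.5],"delta_rot":[0,0,0],"fingers":0.7},
    {"xyz":[-0.3,0,-1],"delta_rot":[0,0,0],"fingers":0.7},
    {"xyz":[-0.4,0,-1.5],"delta_rot":[0,0,0],"fingers":0.7},
    {"xyz":[-0.55,0,-2],"delta_rot":[0,0,0],"fingers":0.7},
    {"xyz":[-0.55,0,-2],"delta_rot":[0,0,0],"fingers":0.7},
  ],
)

```text
clock: 4.95
tcp_pos: [0.4833, 0.0463, 0.2356]
orientation: [2.921, 0.246, 0.024]
contact_force: [1.9, -0.6, -7.5]
grip_width: 0.0417
```

Run:
```python
from h import *
from bench import r,imaging
m=np.load('m.npy');o=rep(m)
for p in (-.24,-.2,-.16): print(plan(o,m,p,-.21,.021,tr=-.21))
S=imaging.grab_frame('scene'); cv2.imwrite('pics/s3.png',cv2.resize(S[130:260,260:430],None,fx=4,fy=4))
```

```text
t 4.95 p,r,l [-0.278 -0.209  0.022] Fmach [ 1.8 -0.9 -7.5] M [ 0.48 -0.35  0.03] w 0.0417
(array([ 0.91,  0.03, -0.17]), array([ 0. ,  0.1, -0.1]))
(array([ 1.85,  0.07, -0.38]), array([ 0. ,  0.1, -0.1]))
(array([ 2.8 ,  0.11, -0.55]), array([ 0. ,  0.1, -0.1]))
```

View pics/s3.png

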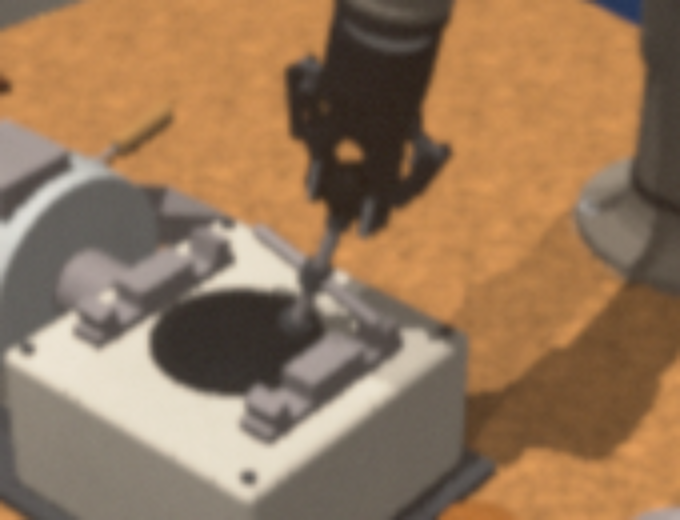

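jog_arm(
  rows=[
    {"xyz":[0.5,0,-0.1],"delta_rot":[0,0,0],"fingers":0.7},
    {"xyz":[1.1,0,-0.2],"delta_rot":[0,0,0],"fingers":0.7},
    {"xyz":[1.7,0.1,-0.35],"delta_rot":[0,0,0],"fingers":0.7},
    {"xyz":[2.3,0.1,-0.45],"delta_rot":[0,0,0],"fingers":0.7},
    {"xyz":[2.3,0.1,-0.45],"delta_rot":[0,0,0],"fingers":0.7},
  ],
)

```text
clock: 5.42
tcp_pos: [0.5069, 0.05, 0.2395]
orientation: [2.921, 0.246, 0.023]
contact_force: [-1.4, -0.9, -7.7]
grip_width: 0.0418
```

Run:
```python
from h import *
m=np.load('m.npy');o=rep(m)
for rr in (-.18,-.165): print(plan(o,m,-.18,rr,.021))
```

```text
t 5.42 p,r,l [-0.178 -0.209  0.02 ] Fmach [-1.5 -0.6 -7.7] M [0.27 0.46 0.02] w 0.0418
(array([-0.09,  0.63, -0.08]), array([ 1.8,  0.1, -0.1]))
(array([-0.1 ,  0.96, -0.07]), array([ 2.6,  0.1, -0.1]))
```

jog_arm(
  rows=[
    {"xyz":[-0.1,0.3,-0.1],"delta_rot":[0.8,0,0],"fingers":0.7},
    {"xyz":[-0.1,0.6,-0.1],"delta_rot":[1.6,0,0],"fingers":0.7},
    {"xyz":[-0.1,0.9,-0.1],"delta_rot":[2,0,0],"fingers":0.7},
    {"xyz":[-0.1,0.9,-0.1],"delta_rot":[2,0,0],"fingers":0.7},
    {"xyz":[-0.1,0.9,-0.1],"delta_rot":[2,0,0],"fingers":0.7},
  ],
)

```text
clock: 5.83
tcp_pos: [0.507, 0.0418, 0.2421]
orientation: [2.956, 0.249, 0.018]
contact_force: [-0.5, 2.1, -13.2]
grip_width: 0.0415
```

Run:
```python
from h import *
m=np.load('m.npy');o=rep(m)
for p in (-.16,-.14,-.12): print(plan(o,m,p,-.17,.021,tr=-.175))
```

```text
t 5.83 p,r,l [-0.181 -0.171  0.021] Fmach [ -0.1   2.2 -13.2] M [1.3  0.41 0.18] w 0.0415
(array([ 0.51,  0.04, -0.07]), array([ 0. ,  0.2, -0. ]))
(array([ 0.99,  0.06, -0.14]), array([ 0. ,  0.2, -0. ]))
(array([ 1.47,  0.07, -0.21]), array([ 0. ,  0.2, -0. ]))
```

jog_arm(
  rows=[
    {"xyz":[0.2,0.3,0],"delta_rot":[0,0,0],"fingers":0.7},
    {"xyz":[0.4,0.3,-0.05],"delta_rot":[0,0,0],"fingers":0.7},
    {"xyz":[0.6,0.3,-0.1],"delta_rot":[0,0,0],"fingers":0.7},
    {"xyz":[0.8,0.3,-0.1],"delta_rot":[0,0,0],"fingers":0.7},
    {"xyz":[1,0.3,-0.15],"delta_rot":[0,0,0],"fingers":0.7},
  ],
)

```text
clock: 6.25
tcp_pos: [0.5155, 0.0428, 0.2435]
orientation: [2.958, 0.252, 0.013]
contact_force: [-6.1, 7.0, -8.3]
grip_width: 0.0416
```

Run:
```python
from h import *
m=np.load('m.npy');o=rep(m)
for p in (-.12,-.1,): print(plan(o,m,p,-.17,.021,tr=-.175))
```

```text
t 6.25 p,r,l [-0.145 -0.169  0.021] Fmach [-4.8  7.9 -8.3] M [ 1.7   1.46 -0.15] w 0.0416
(array([ 0.61, -0.  , -0.08]), array([-0.1,  0.3,  0.1]))
(array([ 1.09,  0.01, -0.13]), array([-0.1,  0.3,  0.1]))
```

jog_arm(
  rows=[
    {"xyz":[0.2,0.25,0],"delta_rot":[0,0,0],"fingers":0.7},
    {"xyz":[0.4,0.25,-0.05],"delta_rot":[0,0,0],"fingers":0.7},
    {"xyz":[0.6,0.25,-0.05],"delta_rot":[0,0,0],"fingers":0.7},
    {"xyz":[0.8,0.25,-0.1],"delta_rot":[0,0,0],"fingers":0.7},
    {"xyz":[1,0.25,-0.1],"delta_rot":[0,0,0],"fingers":0.7},
  ],
)

```text
clock: 6.67
tcp_pos: [0.5243, 0.0444, 0.2447]
orientation: [2.96, 0.255, 0.009]
contact_force: [-7.3, 7.6, -4.2]
grip_width: 0.0416
```

Run:
```python
from h import *
m=np.load('m.npy');o=rep(m)
for p in (-.1,-.07,): print(plan(o,m,p,-.17,.021,tr=-.175))
```

```text
t 6.67 p,r,l [-0.107 -0.169  0.021] Fmach [-5.9  8.8 -4.2] M [ 1.73  1.57 -0.19] w 0.0416
(array([ 0.2, -0. , -0. ]), array([-0.2,  0.5,  0.2]))
(array([ 0.92,  0.01, -0.07]), array([-0.2,  0.5,  0.2]))
```

jog_arm(
  rows=[
    {"xyz":[0.2,0.25,0],"delta_rot":[0,0,0],"fingers":0.7},
    {"xyz":[0.4,0.25,-0.05],"delta_rot":[0,0,0],"fingers":0.7},
    {"xyz":[0.6,0.25,-0.05],"delta_rot":[0,0,0],"fingers":0.7},
    {"xyz":[0.8,0.25,-0.1],"delta_rot":[0,0,0],"fingers":0.7},
    {"xyz":[1,0.25,-0.1],"delta_rot":[0,0,0],"fingers":0.7},
  ],
)

```text
clock: 7.08
tcp_pos: [0.5328, 0.0461, 0.2456]
orientation: [2.961, 0.258, 0.004]
contact_force: [-6.4, 7.8, -7.0]
grip_width: 0.0418
```

Run:
```python
from h import *
m=np.load('m.npy');o=rep(m)
for p in (-.05,-.03,): print(plan(o,m,p,-.17,.021,tr=-.175))
```

```text
t 7.08 p,r,l [-0.071 -0.17   0.021] Fmach [-5.   8.8 -7. ] M [ 1.83  1.55 -0.19] w 0.0418
(array([ 0.54,  0.02, -0.01]), array([-0.4,  0.6,  0.3]))
(array([ 1.03,  0.03, -0.03]), array([-0.4,  0.6,  0.3]))
```

jog_arm(
  rows=[
    {"xyz":[0.2,0.25,0],"delta_rot":[-0.2,0.3,0.2],"fingers":0.7},
    {"xyz":[0.4,0.25,0],"delta_rot":[-0.2,0.3,0.2],"fingers":0.7},
    {"xyz":[0.6,0.25,0],"delta_rot":[-0.4,0.6,0.3],"fingers":0.7},
    {"xyz":[0.8,0.25,-0.05],"delta_rot":[-0.4,0.6,0.3],"fingers":0.7},
    {"xyz":[1,0.25,-0.05],"delta_rot":[-0.4,0.6,0.3],"fingers":0.7},
  ],
)

```text
clock: 7.5
tcp_pos: [0.5414, 0.0476, 0.2461]
orientation: [2.957, 0.255, 0.017]
contact_force: [-5.7, 6.8, -6.8]
grip_width: 0.0416
```

Run:
```python
from h import *
m=np.load('m.npy');o=rep(m)
for p in (-.01,.01,): print(plan(o,m,p,-.17,.021,tr=-.175))
```

```text
t 7.50 p,r,l [-0.036 -0.17   0.021] Fmach [-4.4  7.6 -6.8] M [ 1.67  1.54 -0.15] w 0.0416
(array([0.63, 0.02, 0.02]), array([-0.1,  0.2,  0.2]))
(array([1.12, 0.02, 0.01]), array([-0.1,  0.2,  0.2]))
```

jog_arm(
  rows=[
    {"xyz":[0.2,0.25,0],"delta_rot":[0,0,0],"fingers":0.7},
    {"xyz":[0.4,0.25,0],"delta_rot":[0,0,0],"fingers":0.7},
    {"xyz":[0.6,0.25,0],"delta_rot":[0,0,0],"fingers":0.7},
    {"xyz":[0.8,0.25,0],"delta_rot":[0,0,0],"fingers":0.7},
    {"xyz":[1,0.25,0],"delta_rot":[0,0,0],"fingers":0.7},
  ],
)

```text
clock: 7.92
tcp_pos: [0.5502, 0.0492, 0.2463]
orientation: [2.959, 0.258, 0.012]
contact_force: [-6.1, 7.3, -6.0]
grip_width: 0.0419
```

Run:
```python
from h import *
m=np.load('m.npy');o=rep(m)
for p in (.03,.05,): print(plan(o,m,p,-.17,.021,tr=-.175))
```

```text
t 7.92 p,r,l [ 0.001 -0.17   0.021] Fmach [-4.8  8.3 -6. ] M [ 1.68  1.67 -0.22] w 0.0419
(array([0.72, 0.02, 0.05]), array([-0.2,  0.3,  0.3]))
(array([1.2 , 0.02, 0.06]), array([-0.2,  0.3,  0.3]))
```

jog_arm(
  rows=[
    {"xyz":[0.2,0.25,0],"delta_rot":[0,0.2,0.2],"fingers":0.7},
    {"xyz":[0.4,0.25,0],"delta_rot":[0,0.2,0.2],"fingers":0.7},
    {"xyz":[0.6,0.25,0.05],"delta_rot":[0,0.2,0.2],"fingers":0.7},
    {"xyz":[0.8,0.25,0.05],"delta_rot":[0,0.2,0.2],"fingers":0.7},
    {"xyz":[1,0.25,0.05],"delta_rot":[0,0.2,0.2],"fingers":0.7},
  ],
)

```text
clock: 8.33
tcp_pos: [0.5591, 0.0508, 0.2461]
orientation: [2.962, 0.257, 0.015]
contact_force: [-7.2, 7.2, -5.3]
grip_width: 0.0414
```

Run:
```python
from h import *
m=np.load('m.npy');o=rep(m)
for p in (.06,.08,): print(plan(o,m,p,-.17,.021,tr=-.175))
```

```text
t 8.33 p,r,l [ 0.038 -0.171  0.021] Fmach [-5.9  8.3 -5.3] M [ 1.7   1.55 -0.24] w 0.0414
(array([0.54, 0.03, 0.07]), array([-0.4,  0.2,  0.2]))
(array([1.02, 0.03, 0.1 ]), array([-0.4,  0.2,  0.2]))
```

jog_arm(
  rows=[
    {"xyz":[0.2,0.25,0],"delta_rot":[-0.2,0.2,0.2],"fingers":0.7},
    {"xyz":[0.4,0.25,0.05],"delta_rot":[-0.2,0.2,0.2],"fingers":0.7},
    {"xyz":[0.6,0.25,0.05],"delta_rot":[-0.3,0.2,0.2],"fingers":0.7},
    {"xyz":[0.8,0.25,0.1],"delta_rot":[-0.3,0.2,0.2],"fingers":0.7},
    {"xyz":[1,0.25,0.1],"delta_rot":[-0.3,0.2,0.2],"fingers":0.7},
  ],
)

```text
clock: 8.75
tcp_pos: [0.5685, 0.052, 0.2456]
orientation: [2.959, 0.254, 0.019]
contact_force: [-3.5, 5.7, -6.5]
grip_width: 0.0421
```

Run:
```python
from h import *
m=np.load('m.npy');o=rep(m)
for p in (.1,.12,): print(plan(o,m,p,-.17,.021,tr=-.175))
```

```text
t 8.75 p,r,l [ 0.077 -0.169  0.021] Fmach [-2.5  6.2 -6.5] M [ 1.33  1.06 -0.12] w 0.0421
(array([ 0.56, -0.02,  0.08]), array([-0.2,  0.1,  0.1]))
(array([ 1.04, -0.03,  0.14]), array([-0.2,  0.1,  0.1]))
```

jog_arm(
  rows=[
    {"xyz":[0.2,0.3,0.05],"delta_rot":[0,0,0],"fingers":0.7},
    {"xyz":[0.4,0.3,0.05],"delta_rot":[0,0,0],"fingers":0.7},
    {"xyz":[0.6,0.3,0.1],"delta_rot":[0,0,0],"fingers":0.7},
    {"xyz":[0.8,0.3,0.1],"delta_rot":[0,0,0],"fingers":0.7},
    {"xyz":[1,0.3,0.15],"delta_rot":[0,0,0],"fingers":0.7},
  ],
)

```text
clock: 9.17
tcp_pos: [0.5787, 0.0507, 0.2448]
orientation: [2.959, 0.255, 0.018]
contact_force: [-1.4, 1.1, -7.1]
grip_width: 0.042
```

Run:
```python
from h import *
m=np.load('m.npy');o=rep(m)
for p in (.14,.16,): print(plan(o,m,p,-.17,.021,tr=-.175))
```

```text
t 9.17 p,r,l [ 0.118 -0.157  0.021] Fmach [-1.2  1.3 -7.1] M [ 0.71  0.8  -0.04] w 0.042
(array([ 0.53, -0.31,  0.07]), array([-0.2,  0.1,  0.2]))
(array([ 1.01, -0.32,  0.14]), array([-0.2,  0.1,  0.2]))
```

Fy fell and the roll moved on, so this looks like the passage. I'll push straight across.

jog_arm(
  rows=[
    {"xyz":[0,0.2,0],"delta_rot":[0.4,0,0],"fingers":0.7},
    {"xyz":[0,0.4,0],"delta_rot":[0.8,0,0],"fingers":0.7},
    {"xyz":[0,0.6,0],"delta_rot":[1.2,0,0],"fingers":0.7},
    {"xyz":[0,0.8,0],"delta_rot":[1.6,0,0],"fingers":0.7},
    {"xyz":[0,0.8,0],"delta_rot":[1.6,0,0],"fingers":0.7},
  ],
)

```text
clock: 9.58
tcp_pos: [0.5817, 0.0438, 0.246]
orientation: [2.989, 0.258, 0.02]
contact_force: [7.5, 4.3, -15.5]
grip_width: 0.0414
```

Run:
```python
from h import *
m=np.load('m.npy');o=rep(m)
p=est(o,m)[0]
for q in (-.05,.05,.2): print(plan(o,m,p,q,.021))
```

```text
t 9.58 p,r,l [ 0.124 -0.124  0.021] Fmach [  8.1   2.9 -15.5] M [ 1.66 -1.07  0.19] w 0.0414
(array([0.01, 1.57, 0.12]), array([ 5.3, -0.1,  0.2]))
(array([-0.  ,  3.74,  0.42]), array([11. , -0.1,  0.2]))
(array([-0.07,  6.91,  1.27]), array([19.6, -0.1,  0.2]))
```

jog_arm(
  rows=[
    {"xyz":[0.3,0,0],"delta_rot":[0,0,0],"fingers":0.7},
    {"xyz":[0.4,0.3,0.05],"delta_rot":[1.4,0,0],"fingers":0.7},
    {"xyz":[0.4,0.7,0.1],"delta_rot":[2.8,0,0],"fingers":0.7},
    {"xyz":[0.4,1.1,0.1],"delta_rot":[4.2,0,0],"fingers":0.7},
    {"xyz":[0.4,1.5,0.15],"delta_rot":[5.3,0,0],"fingers":0.7},
  ],
)

```text
clock: 10.0
tcp_pos: [0.5884, 0.0277, 0.2469]
orientation: [3.081, 0.263, 0.008]
contact_force: [-1.0, 0.9, -8.5]
grip_width: 0.0417
```

Run:
```python
from h import *
m=np.load('m.npy');o=rep(m)
p=est(o,m)[0]
for q in (.02,.05,.1,.2): print(plan(o,m,p,q,.021))
```

```text
t 10.00 p,r,l [ 0.139 -0.045  0.021] Fmach [-0.9  1.  -8.5] M [ 0.31  0.47 -0.1 ] w 0.0417
(array([-0.01,  1.4 ,  0.07]), array([ 4. , -0.1,  0.1]))
(array([-0.01,  2.06,  0.12]), array([ 5.7, -0.1,  0.1]))
(array([-0.02,  3.15,  0.25]), array([ 8.6, -0.1,  0.1]))
(array([-0.08,  5.3 ,  0.67]), array([14.3, -0.1,  0.1]))
```

Free. Continue across.

jog_arm(
  rows=[
    {"xyz":[0,0.7,0],"delta_rot":[2,0,0],"fingers":0.7},
    {"xyz":[0,1.4,0.05],"delta_rot":[4,0,0],"fingers":0.7},
    {"xyz":[0,2.1,0.1],"delta_rot":[5.8,0,0],"fingers":0.7},
    {"xyz":[0,2.6,0.2],"delta_rot":[7.2,0,0],"fingers":0.7},
    {"xyz":[0,3.1,0.25],"delta_rot":[8.6,0,0],"fingers":0.7},
  ],
)

```text
clock: 10.42
tcp_pos: [0.5936, -0.005, 0.246]
orientation: [-3.031, -0.256, 0.012]
contact_force: [-1.8, 1.2, -9.0]
grip_width: 0.0419
```

Run:
```python
from h import *
m=np.load('m.npy');o=rep(m)
p=est(o,m)[0]
for q in (.15,.2,.21): print(plan(o,m,p,q,.021))
```

```text
t 10.42 p,r,l [0.138 0.106 0.021] Fmach [-1.5  1.5 -9. ] M [-0.04  0.48 -0.29] w 0.0419
(array([-0.02,  0.94,  0.04]), array([ 2.8, -0. , -0. ]))
(array([-0.05,  2.04,  0.12]), array([ 5.7, -0. , -0. ]))
(array([-0.06,  2.25,  0.14]), array([ 6.3, -0. , -0. ]))
```

jog_arm(
  rows=[
    {"xyz":[0,0.6,0],"delta_rot":[1.6,0,0],"fingers":0.7},
    {"xyz":[0,1.2,0.05],"delta_rot":[3.4,0,0],"fingers":0.7},
    {"xyz":[0,1.7,0.1],"delta_rot":[4.8,0,0],"fingers":0.7},
    {"xyz":[-0.05,2.2,0.15],"delta_rot":[6.2,0,0],"fingers":0.7},
    {"xyz":[-0.05,2.2,0.15],"delta_rot":[6.2,0,0],"fingers":0.7},
  ],
)

```text
clock: 10.83
tcp_pos: [0.5963, -0.0299, 0.2419]
orientation: [-2.924, -0.24, 0.027]
contact_force: [-2.1, 3.6, -7.1]
grip_width: 0.0416
```

Run:
```python
from h import *
m=np.load('m.npy');o=rep(m)
for p in (.2,.28): print(plan(o,m,p,.21,.021))
```

```text
t 10.83 p,r,l [0.135 0.221 0.021] Fmach [-1.4  3.9 -7.1] M [ 0.52  0.61 -0.33] w 0.0416
(array([ 1.55, -0.23,  0.26]), array([ 0.1,  0. , -0.3]))
(array([ 3.42, -0.15,  0.71]), array([ 0.1,  0. , -0.3]))
```

jog_arm(
  rows=[
    {"xyz":[0.5,-0.2,0.1],"delta_rot":[0,0,0],"fingers":0.7},
    {"xyz":[1.2,-0.2,0.2],"delta_rot":[0,0,0],"fingers":0.7},
    {"xyz":[2,-0.2,0.35],"delta_rot":[0,0,0],"fingers":0.7},
    {"xyz":[2.8,-0.2,0.55],"delta_rot":[0,0,0],"fingers":0.7},
    {"xyz":[3.4,-0.2,0.7],"delta_rot":[0,0,0],"fingers":0.7},
  ],
)

```text
clock: 11.25
tcp_pos: [0.6304, -0.0205, 0.2351]
orientation: [-2.925, -0.242, 0.027]
contact_force: [-3.2, -1.2, -7.1]
grip_width: 0.0413
```

Run:
```python
from h import *
m=np.load('m.npy');o=rep(m)
for l in (.021,.01,0): print(plan(o,m,.28,.21,l))
```

```text
t 11.25 p,r,l [0.284 0.207 0.021] Fmach [-3.3 -0.6 -7.1] M [-0.81  0.75  0.14] w 0.0413
(array([-0.09,  0.07, -0.03]), array([ 0.1,  0. , -0.3]))
(array([-0.39,  0.06,  1.03]), array([ 0.1,  0. , -0.3]))
(array([-0.66,  0.05,  1.99]), array([ 0.1,  0. , -0.3]))
```

Lower it into the notch.

jog_arm(
  rows=[
    {"xyz":[-0.15,0,0.4],"delta_rot":[0,0,0],"fingers":0.7},
    {"xyz":[-0.3,0,0.8],"delta_rot":[0,0,0],"fingers":0.7},
    {"xyz":[-0.4,0,1.2],"delta_rot":[0,0,0],"fingers":0.7},
    {"xyz":[-0.55,0,1.6],"delta_rot":[0,0,0],"fingers":0.7},
    {"xyz":[-0.65,0,1.95],"delta_rot":[0,0,0],"fingers":0.7},
  ],
)

```text
clock: 11.67
tcp_pos: [0.6261, -0.0174, 0.2183]
orientation: [-2.925, -0.242, 0.015]
contact_force: [4.8, -2.8, 14.5]
grip_width: 0.0416
```

Run:
```python
from h import *
from bench import imaging
m=np.load('m.npy');o=rep(m)
print(plan(o,m,.28,.21,0))
S=imaging.grab_frame('scene'); cv2.imwrite('pics/s4.png',cv2.resize(S[130:260,230:400],None,fx=4,fy=4))
S=imaging.grab_frame('side'); cv2.imwrite('pics/d4.png',cv2.resize(S[110:260,250:440],None,fx=4,fy=4))
```

```text
t 11.67 p,r,l [0.288 0.206 0.003] Fmach [ 4.3 -3.6 14.5] M [ 0.06 -0.33 -0.24] w 0.0416
(array([-0.3 ,  0.07,  0.27]), array([ 0.2, -0.4, -0.2]))
```

View pics/d4.png

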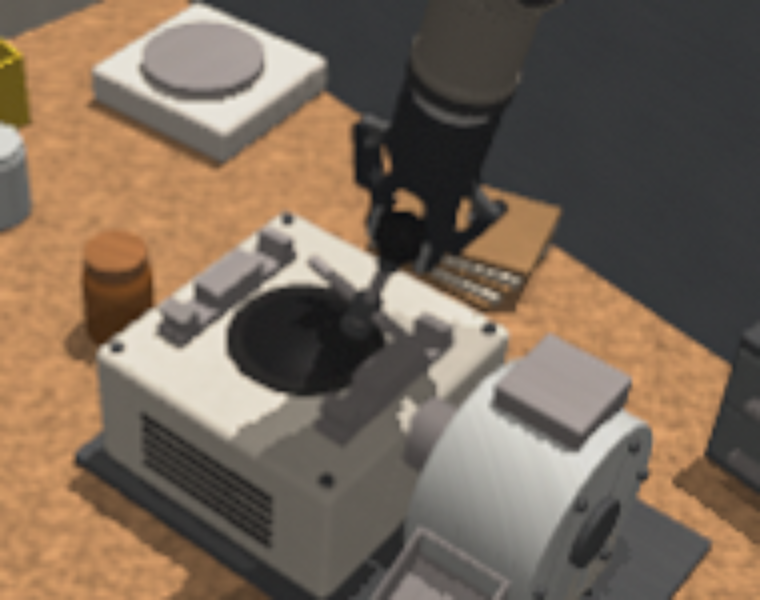

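View pics/s4.png

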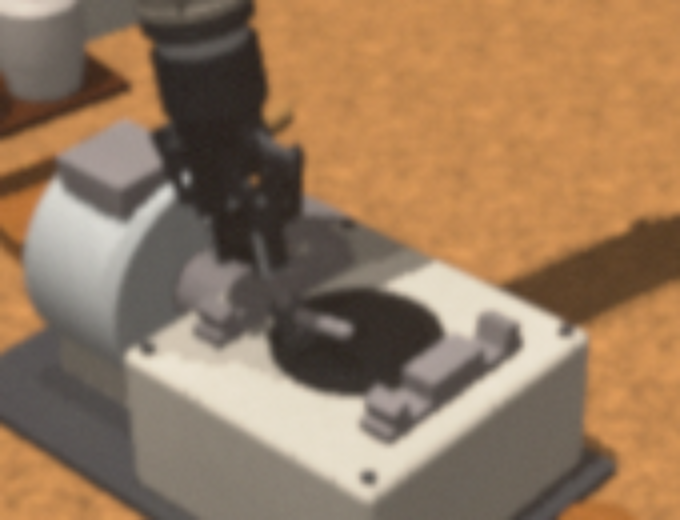

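jog_arm(
  rows=[
    {"xyz":[-0.1,0,0],"delta_rot":[0,0,0],"fingers":0.7},
    {"xyz":[-0.2,0.05,0.1],"delta_rot":[0,0,0],"fingers":0.7},
    {"xyz":[-0.2,0.05,0.1],"delta_rot":[0,0,0],"fingers":0.7},
    {"xyz":[-0.1,0,0],"delta_rot":[0,0,0],"fingers":0.7},
    {"xyz":[-0.1,0,0],"delta_rot":[0,0,0],"fingers":0.7},
  ],
)

```text
clock: 12.18
tcp_pos: [0.6254, -0.0178, 0.2189]
orientation: [-2.925, -0.242, 0.015]
contact_force: [4.2, 1.2, 0.0]
grip_width: 0.0416
```

Run:
```python
from h import *
m=np.load('m.npy');o=rep(m)
```

```text
t 12.18 p,r,l [0.284 0.206 0.004] Fmach [4.3 0.5 0. ] M [ 0.15 -0.65  0.04] w 0.0416
```

Now open and retreat along the tool axis.

jog_arm(
  rows=[
    {"xyz":[0,0,0],"delta_rot":[0,0,0],"fingers":0.4},
    {"xyz":[0,0,0],"delta_rot":[0,0,0],"fingers":0.2},
    {"xyz":[0,0,0],"delta_rot":[0,0,0],"fingers":0.1},
    {"xyz":[0,0,0],"delta_rot":[0,0,0],"fingers":0},
    {"xyz":[0,0,0],"delta_rot":[0,0,0],"fingers":0},
  ],
)

```text
clock: 12.6
tcp_pos: [0.6251, -0.018, 0.2188]
orientation: [-2.925, -0.241, 0.016]
contact_force: [-0.6, -0.2, -0.7]
grip_width: 0.0856
```

jog_arm(
  rows=[
    {"xyz":[0,0,-1.5],"delta_rot":[0,0,0],"fingers":0},
    {"xyz":[0,0,-4],"delta_rot":[0,0,0],"fingers":0},
    {"xyz":[0,0,-7],"delta_rot":[0,0,0],"fingers":0},
    {"xyz":[0,0,-9],"delta_rot":[0,0,0],"fingers":0},
    {"xyz":[0,0,-9],"delta_rot":[0,0,0],"fingers":0},
  ],
)

```text
clock: 13.02
tcp_pos: [0.6297, -0.0379, 0.312]
orientation: [-2.927, -0.24, 0.004]
contact_force: [-0.2, 0.6, 1.0]
grip_width: 0.0856
```

Run:
```python
from h import *
from bench import imaging,r
m=np.load('m.npy');o=r.get_obs(); print(o['clock'],o['tcp_pos'],o['contact_force'],o['grip_width'])
K=m2w(knobm(.28,.21),m)[0]; B=m2w(barm(.28,.21),m)[0]; K2=m2w(knobm(.28,.21,.016),m)[0]
for c,(x,y) in (('scene',(230,130)),('side',(250,110)),('wrist',None) and ('side',(250,110))):
    pass
for c,x,y in (('scene',230,130),('side',250,110),('wrist',0,0)):
    ci=imaging.camera_info(c); S=imaging.grab_frame(c)
    print(c,'home',proj(K,ci).round(1),'raised',proj(K2,ci).round(1),[(d['position'],round(d['conf'],2)) for d in imaging.find_in(c,'knob')])
    print('  bar',proj(B,ci).round(1),[(d['position'],round(d['conf'],2)) for d in imaging.tip_of(c,'latch_bar')])
    I=cv2.resize(S[y:y+150,x:x+190],None,fx=4,fy=4) if c!='wrist' else S
    cv2.imwrite(f'pics/{c}5.png',I)
```

```text
13.0167 [ 0.62973593 -0.03791223  0.31203981] [-0.16018587  0.57715035  0.96809499] 0.08556262828447025
scene home [[291.6 189.6]] raised [[289.4 185.4]] [([293.5, 197.5], 0.82)]
  bar [[301.6 208.6]] [([301.1, 213.6], 0.88)]
side home [[350.1 168. ]] raised [[352.1 164.1]] [([349.5, 176.3], 0.86)]
  bar [[341.  185.5]] [([345.1, 187.8], 0.77)]
wrist home [[322.3 215.6]] raised [[322.8 216.6]] [([319.7, 207.9], 0.7)]
  bar [[320.8 212.4]] []
```

View pics/side5.png

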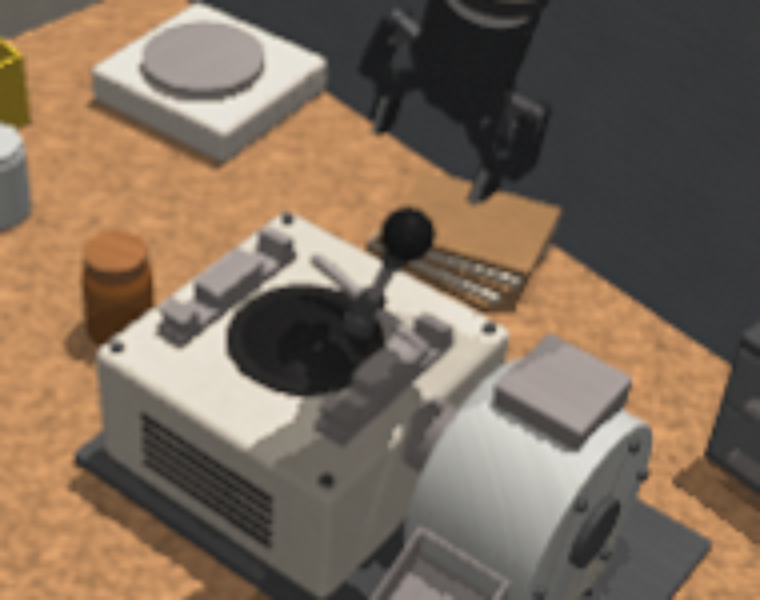

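View pics/scene5.png

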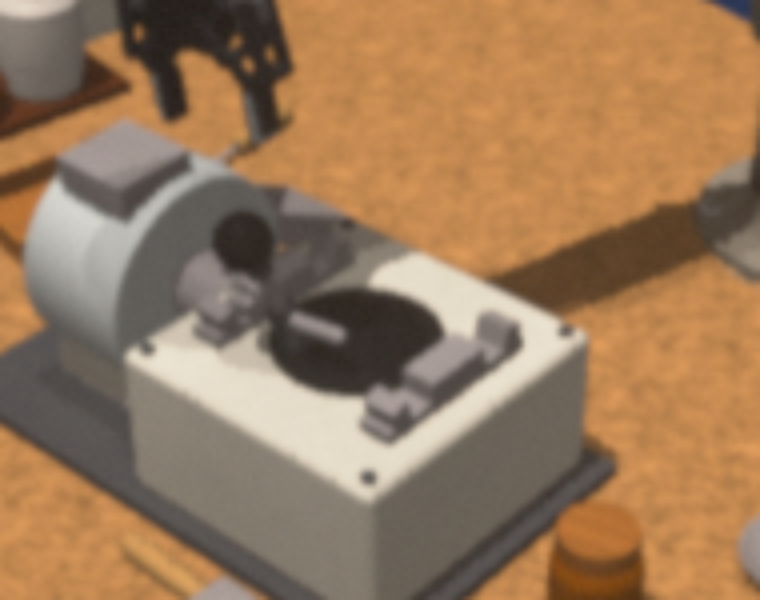

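View pics/wrist5.png

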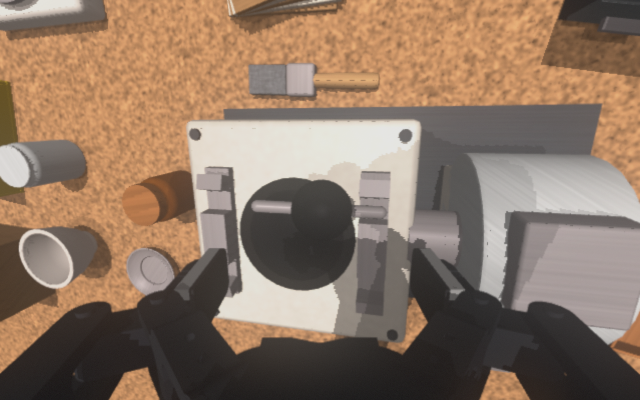

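Run:
```python
from h import *
from bench import imaging,r
m=np.load('m.npy'); obs=[]
for c,x,y in (('scene',230,130),('side',250,110),('wrist',0,0)):
    ci=imaging.camera_info(c); I=cv2.imread(f'pics/{c}5.png')
    if c=='wrist': p=np.array([321,209.])
    else: p=np.array({'scene':(243,241),'side':(407.5,236)}[c])/4+(x,y)-.4
    obs.append((ci,p))
for sel in ([0,1],[0,1,2]):
    s=least_squares(lambda v:np.concatenate([proj(m2w(knobm(*v),m),obs[i][0])[0]-obs[i][1] for i in sel]),[.28,.21,0],x_scale=.01)
    print(s.x.round(4),s.fun.round(1))
```

```text
[ 2.903e-01  2.272e-01 -1.000e-04] [-0.1 -0.  -0.1  0. ]
[0.3021 0.2063 0.0006] [ 0.2  0.8 -0.7 -1.2  0.4  0.1]
```

Run:
```python
from bench import r
print(r.hand_in()); print(r.get_obs()['clock'])
```

```text
the job is handed in; nothing more can be done
None
the job is handed in; nothing more can be done
```

The slicer's lever is in the far right notch with the bar down and the lever let go, and I handed the job in at about 13 s of the 64 s.

I gripped the knob, lifted the lever about 20 mm out of the near left notch, and slid it along the left lane while pressing lightly against the web. The passage opened at a pitch of about +0.12 to +0.14 rad. I took the lever across there, on to the far right notch, lowered it in, opened the fingers and backed off.

**Last checks:**
- **Lever height:** with the gripper clear, the scene and side cameras put the lift at about 0 mm (0.6 mm with the wrist camera added). A bar resting on the rail top would show about 16 mm.
- **Notch floor:** while I was lowering it, the bar met a firm stop at about 14 N. The tool-based estimate of the lift there was 3 to 4 mm rather than 0. I put that down to the knob having shifted slightly in the fingers.
- **Disagreements:** the cameras put the pitch at 0.29 to 0.30 rad, against a nominal 0.28 and a stop at 0.29. They put the roll at 0.21 to 0.23 rad, against a lane at 0.21 and a stop at 0.22. I take this as measuring error plus the play in the notch.
- **Forces and surroundings:** readings at the end of each move never exceeded about 18 N. The gripper ended about 9 cm clear with near-zero force. I did not touch the other things on the bench. Those in view of the last pictures looked unmoved, but I did not measure each one.

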